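# Scan the cash box label, then put the scanner away in its drawer

## Task

Book in the green cash box: pick up the hand scanner, point its window square at the middle of the bar code on its side that faces the drawer unit, from about 100 mm away, and hold it still there for two seconds so that it reads. Then lay the scanner down in the open drawer (do not drop it) and slide the drawer fully shut, without shifting the cash box or knocking the paper roll, the coin roll or the stapler and ink pad about.

Things in the scene. Friction and masses are not known exactly. Their poses are not given: they have to be found in the camera images.
- scanner: Cordless pistol-grip bar-code scanner lying on its side, 48 mm thick, 240 g. Origin: underside, below the beam axis. +x: beam direction (white barrel, black nose; x -52 to 60 mm, y -28 to 28 mm). +y: grey handle with black ribs, 36 mm wide in x (x -24 to 12), 34 mm thick (z 7 to 41), y 25 to 105 mm, then a white foot to y = 124 mm. z: up as it lies.
- scanner_window (a point): Middle of the red/amber scanner window at the nose, on the beam axis: scanner frame (60, 0, 24) mm. Axes as the scanner's; the beam leaves along +x.
- scanner_grip (a point): Good place to grip the scanner: middle of the handle, scanner frame (-6, 68, 24) mm; close the fingers along the scanner's x across 36 mm. A yellow trigger stands in front of the upper handle (y 24 to 48 mm), cosmetic only.
- scanner_middle (a point): Middle of the scanner's outline, scanner frame (0, 45, 24) mm.
- cash_box: Locked green steel cash box, 160 mm wide (y), 110 mm deep (x), 110 mm high, with a thin steel carrying handle lying flat on the lid (top at 118 mm), 1.8 kg, loose. Origin: centre of its underside. Its front, with the white label, is the -x face; +x points from the label into the box.
- label (a point): Middle of the bar code (60 x 34 mm black bars on a white 86 x 50 mm label) on the upright front face of the cash box: box frame (-55, 0, 50) mm, so 50 mm above the counter. Axes as the box's.
- drawer_unit: Grey steel desktop drawer unit, 220 x 220 mm, 74 mm high, fixed. Origin: centre of its underside. Its open front is the -x side (x = -110 mm); the drawer slides out along its -x.
- drawer_box (a joint): How far the drawer is out, m: 0 = fully shut, 0.16 = fully out. It slides with little friction.
- drawer_floor (a point): Centre of the drawer's inner floor (190 mm in x, 192 mm in y), moves with the drawer; axes as the unit's. Floor is 13 mm above the counter; side walls stand 38 mm and the front panel 54 mm above the floor; 55 mm free height below the unit's top. Uncovered by the unit: x from -95 mm (front panel) to joint value minus 95 mm.
- drawer_front (a point): Middle of the outer face of the drawer's blue front panel (218 mm wide, 58 mm high, top 67 mm above the counter), 39 mm above the counter; a steel bow handle, 96 mm long, stands 18 mm out from it here. Moves with the drawer; shut by pushing along +x of the unit.
- till_roll: White paper roll standing on end, 58 mm across, 57 mm high. Origin: centre of its underside.
- coin_roll: Paper-wrapped roll of coins standing on end, 26 mm across, 88 mm high. Origin: centre of its underside.
- stapler: Black desk stapler, 36 x 128 x 46 mm, on top of the drawer unit. Origin: centre of its underside.
- ink_pad: Blue ink pad, 69 x 98 x 19 mm, on top of the drawer unit. Origin: centre of its underside.

How it is judged:
By the outcome, as a careful person would: the job done as asked, in the order asked, and still so for the second after the job is handed in, with the robot touching nothing.
It also fails if it takes over 54 s, if anything falls off the work surface, if the arm or the gripper's body presses on something with over 40 N, if the wrist force passes 120 N, or if a joint passes its speed limit or range.

## Robot

A 6-joint arm with a two-finger parallel gripper is mounted at the origin on a cart in front of the work surface, level with it; the furniture and walls round the work are solid. World frame = base frame: x ahead of the robot, y to its left, z up, the work surface at z = 0. Lengths are in m, angles in rad, forces in N, time in s.
With the tool pointing down it reaches from about 0.275 to 1 m from the base axis. Payload 8.4 kg.
Tool frame: the origin (TCP) lies midway between the tips of the shut fingers; the grasp point (between the pads) lies 19 mm behind it; z points along the fingers, y is the line along which they close (so a half turn about z gives the same grasp; the last joint's range is limited). The gripper opens to 85 mm and grips with 20 to 120 N. Pads are 22 mm wide; open, the fingers measure 114 mm over their backs; the gripper's body (76 mm by 85 mm) begins 54 mm behind the grasp point. The pads swing forward as they close: fully open they stand 13 mm farther back than shut.
Start: joints at [1.328, 0.353, 1.633, -0, 1.155, -0.002], TCP at [0.149, 0.607, 0.231] pointing down, gripper open.
Joint ranges: [-2.63, 2.63], [-0.92, 2.1], [0.06, 2.66], [-1.3, 4.44], [0, 2.69], [-3.02, 3.02]. Speed limits (rad/s): [2.22, 2.22, 2.79, 3.14, 3.14, 3.14].

## Interface

Orientations are given as [roll, pitch, yaw] about the fixed x, y, z axes, in that order (R = Rz(yaw) Ry(pitch) Rx(roll)).
In Python, from rig import * gives the robot as it stands.
- The arm moves only by the tool apply_moves, never from a script. Its argument "commands" is a list of rows, each an object with "translation": the shift along the tool's x, y, z in units of 0.25 m (1.0 is 0.25 m), a list of three; "yaw": the turn about the tool's z in units of pi/2 rad (1.0 is pi/2 rad). A call has 1 to 10 rows; each row is the pose to reach, as a shift and turn from the pose commanded when the call began, along the tool's axes at that moment; what a row does not reach only later rows make up. A row lasts 1/12 s, in which the tool goes at most 41.7 mm and 7.16 degrees, less where a joint would pass 70% of its speed; a pose out of reach is approached as far as the arm can. A call with a number of a shift or a turn outside -1 to 1 is refused whole. A call with a gripper value outside its range is refused whole. "hand" is the opening, from 0 (shut) to 1 (fully open), set as the call begins (left out, the last holds). The fingers move at their own pace and stop on an object; "squeeze" is the grip in N (left out, the last holds). Time passes only in rows, so rows that repeat a pose let the fingers close. It gives the time, the measured TCP pose, the force, the opening and the grip force at its end, in the units of the state.
- read_state(): the state, without advancing time (a new reading comes with each control period).
- capture(name): name is "scene" or "top" or "wrist"; returns a dict with "pixels" (400x640x3 uint8, blue, green, red), "z_map" (400x640 float32, m along the optical axis (not along the pixel's ray), 0 where there is no reading), "mtx" (3x3 intrinsics, pixels), "k1" (the pictures are not rectified: a ray, as slopes to the right and down, at radius r is drawn at 1 + k1 r^2 times it, then the intrinsics apply), "origin" and "attitude" of the camera in the world. Camera axes: x right, y up, looking along -z (the intrinsics and any distortion apply to the point x, -y, -z); pixel columns grow to the right and rows downward; lengths in m; the calibration is good to about 2 mm. A picture is of the moment at which its call begins.
- job_done(): hands the job in; it is judged then, once.
Trained networks look in the newest picture that a camera, given by its name, has taken for a name from the list of things; names that differ only in an ending like _2 or _b are one class to them, and where a whole thing is asked for, a point or a joint stands for the part that bears it (a point fixed in the world has none). Each returns a list of dicts, best first, with "p" (0 to 1); they miss things now and then, are a little off and sometimes report something else, mostly with a low value. They report only what shows in the picture. A call takes as long as a camera call.
- outline_of(query, camera): "pixels" (400x640 bool, what is visible of it).
- spot_point(query, camera): "at" ([x, y, z] in m, in world coordinates, good to about 4 mm: a listed point, or the origin of a listed thing).
The state is a dict: "time": time; "q": joint angles; "joint_vel": joint speeds; "joint_efforts": joint torques, N m; "tool_pos": TCP position; "tool_rot": TCP orientation; "ft_force": force on the tool from outside, world axes, zero at the start; "wrist_torque": the same for the moment, N m; "opening": finger opening in m; "finger_force": force on a finger pad.
Only numpy, scipy, OpenCV 4.12 (cv2) and the standard library are available. Lean on these libraries where they do the work, as an engineer would, in place of code of your own. Each camera call takes 0.05 s, during which the arm holds its last target. There are 200 camera calls.

## Working session

There is one attempt and no reset: what is moved stays moved. The work goes in short steps, Python scripts to look and compute and a tool call to move; the robot and the scene stay as the last step left them, time stands still between calls to the robot, and variables do not carry over. Pictures are saved under pics/ and viewed, at most 10 in all, crops included, and the job is handed in when it is done.

Besides the shell and the picture viewer there is one more tool, called after "Emit:" as a command line: name --argument value ..., lists and objects as JSON in quotes. apply_moves: Moves the arm, as the interface text tells. Its arguments: {"type":"object","properties":{"commands":{"type":"array"},"hand":{"type":"number"},"squeeze":{"type":"number"}},"required":["commands"]}

```bash
ls; mkdir -p pics; cat > h.py <<'E'
from rig import *
import numpy as np, cv2
from scipy.spatial.transform import Rotation as R
def snap(n,fn):
    c=capture(n); cv2.imwrite('pics/'+fn,c['pixels']); return c
def att(c):
    a=np.array(c['attitude'],float)
    return a if a.shape==(3,3) else R.from_euler('xyz',a).as_matrix()
def cloud(c,mask=None):
    z=c['z_map']; m=z>0
    if mask is not None: m=m&mask
    v,u=np.nonzero(m); K=np.array(c['mtx'])
    p=cv2.undistortPoints(np.c_[u,v].astype(np.float32).reshape(-1,1,2),K,np.array([c['k1'],0,0,0.]))[:,0]
    d=z[m]; P=np.c_[p[:,0]*d,-p[:,1]*d,-d]
    return P@att(c).T+np.array(c['origin']),np.c_[u,v]
E
python3 - <<'E'
from h import *
print(read_state())
for n in('scene','top'):
    c=snap(n,n+'0.png'); print(n,c['mtx'],c['k1'],c['origin'],c['attitude'])
    for q in 'scanner scanner_window scanner_grip scanner_middle cash_box label drawer_unit drawer_floor drawer_front till_roll coin_roll stapler ink_pad'.split():
        print(q,[(round(r['p'],2),np.round(r['at'],3).tolist()) for r in spot_point(q,n)[:2]])
a=cv2.imread('pics/scene0.png');b=cv2.imread('pics/top0.png')
E
```

```text
pics
{'time': 0.0, 'q': array([ 1.32758995e+00,  3.53654648e-01,  1.63412574e+00,  1.60799208e-05,
        1.15520225e+00, -2.40848579e-03]), 'joint_vel': array([ 2.64730569e-06, -1.85599511e-03, -2.22262303e-03,  6.34396174e-04,
        1.51086180e-04,  1.31644962e-03]), 'joint_efforts': array([ 1.89421648e-03, -6.05267215e+01, -3.42073095e+01, -1.31033232e-05,
        9.28175985e-03, -6.04259597e-06]), 'tool_pos': array([0.14893499, 0.60650899, 0.23056122]), 'tool_rot': array([-3.14020271e+00, -1.80498130e-05,  2.90078825e+00]), 'ft_force': array([0.14598777, 0.18484595, 0.45502023]), 'wrist_torque': array([ 0.00393912,  0.07429265, -0.04275588]), 'finger_force': 0.0, 'opening': 0.08546068920963427}
scene [[497.11400557   0.         314.55138368]
 [  0.         497.11400557 195.78192992]
 [  0.           0.           1.        ]] -0.05416416186629991 [ 0.38602796 -1.2158978   1.19993323] [ 0.80115977  0.0205772  -0.09200708]
scanner [(0.97, [0.432, -0.085, 0.003])]
scanner_window [(0.71, [0.417, -0.146, 0.028])]
scanner_grip [(0.96, [0.498, -0.099, 0.022])]
scanner_middle [(0.82, [
[... 746 characters left out ...]
.021])]
scanner_grip [(0.83, [0.498, -0.095, 0.025])]
scanner_middle [(0.79, [0.473, -0.097, 0.022]), (0.56, [0.465, 0.151, 0.014])]
cash_box [(0.58, [0.417, -0.353, 0.0])]
label [(0.74, [0.405, -0.304, 0.053])]
drawer_unit [(0.61, [0.47, 0.298, -0.002]), (0.39, [0.417, -0.148, 0.018])]
drawer_floor [(0.93, [0.466, 0.152, 0.012]), (0.47, [0.499, -0.093, 0.022])]
drawer_front [(0.74, [0.458, 0.044, 0.042]), (0.28, [0.466, 0.15, 0.01])]
till_roll [(0.85, [0.378, -0.477, -0.001]), (0.58, [0.417, -0.35, 0.001])]
coin_roll [(0.61, [0.582, -0.123, 0.003])]
stapler [(0.57, [0.412, 0.334, 0.078]), (0.22, [0.466, 0.151, 0.012])]
ink_pad [(0.94, [0.527, 0.347, 0.076]), (0.47, [0.429, -0.088, -0.002])]
```

View pics/scene0.png

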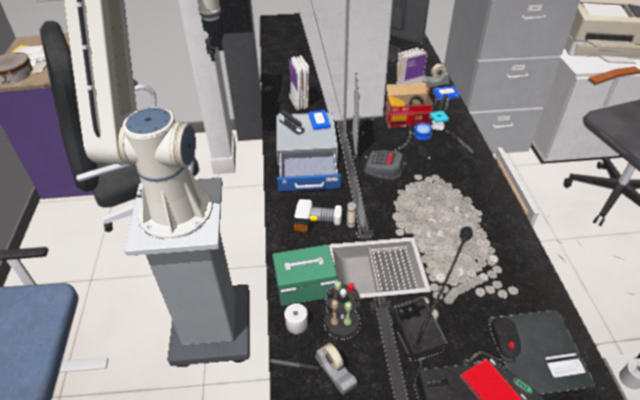

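View pics/top0.png

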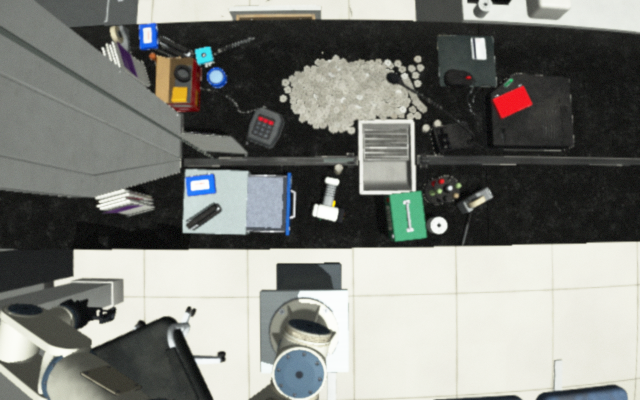

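```bash
python3 - <<'E'
from h import *
# box, scanner footprint by depth, from both views
for n in('scene','top'):
    c=capture(n)
    for q,lo,hi in(('cash_box',.1,.114),('scanner',.03,.06),('drawer_unit',.066,.08),('scanner_grip',.03,.06)):
        o=outline_of(q,n)
        if not o: print(n,q,'none');continue
        P,_=cloud(c,o[0]['pixels']); S=P[(P[:,2]>lo)&(P[:,2]<hi)]
        if len(S)<20: print(n,q,len(S)); continue
        r=cv2.minAreaRect((S[:,:2]*1000).astype(np.float32))
        print(n,q,round(o[0]['p'],2),len(S),np.round(r[0],1),np.round(r[1],1),round(r[2],1),'z med/95',np.round(np.percentile(S[:,2],[50,95]),4))
E
```

```text
scene cash_box 0.96 1820 [ 412.9 -357.9] [163.5 116.9] 6.2 z med/95 [0.1094 0.113 ]
scene scanner 0.56 762 [ 472.  -106.9] [115.3 150.3] 74.5 z med/95 [0.0445 0.052 ]
scene drawer_unit 0.78 1507 [466.5 227.4] [376.9 217.9] 87.8 z med/95 [0.0751 0.0792]
scene scanner_grip 0.82 751 [ 471.7 -106.8] [115.3 150.9] 74.6 z med/95 [0.0445 0.052 ]
top cash_box 0.91 1462 [ 414.4 -357.8] [163.5 112.7] 5.5 z med/95 [0.1092 0.1127]
top scanner 0.63 751 [ 475.2 -102.9] [112.5 151.1] 77.5 z med/95 [0.0442 0.0508]
top drawer_unit 0.8 3096 [468.6 226.4] [369.7 222.4] 88.2 z med/95 [0.0734 0.0777]
top scanner_grip 0.75 747 [ 474.7 -103.8] [111.8 150.9] 77.0 z med/95 [0.0442 0.0508]
```

The scene view shows the open drawer at (308,170), the scanner at (318,215) with the coin roll at (350,213), the cash box at (305,272) and the paper roll at (295,318). The top view agrees: the drawer opens to the right (world -y) and the label faces it. The network points fit both views. Next I move the wrist camera over the scanner.

Emit:
apply_moves --commands '[{"translation": [-0.16,-0.2,0],"yaw": 0},{"translation": [-0.27,-0.32,0],"yaw": 0},{"translation": [-0.37,-0.44,0],"yaw": 0},{"translation": [-0.47,-0.56,0],"yaw": 0},{"translation": [-0.57,-0.68,0],"yaw": 0},{"translation": [-0.67,-0.8,0],"yaw": 0},{"translation": [-0.8,-0.95,0],"yaw": 0},{"translation": [-0.84,-1.0,0],"yaw": 0},{"translation": [-0.84,-1.0,0],"yaw": 0}]'

```text
time: 2.65
tool_pos: [0.2947, 0.3094, 0.2313]
tool_rot: [-3.14, 0.001, 2.898]
ft_force: [0.4, 0.8, -0.5]
opening: 0.0853
finger_force: 0.0
```

Emit:
apply_moves --commands '[{"translation": [-0.84,-1.0,0],"yaw": 0},{"translation": [-0.84,-1.0,0],"yaw": 0},{"translation": [-0.84,-1.0,0],"yaw": 0},{"translation": [-0.84,-1.0,0],"yaw": 0},{"translation": [-0.84,-1.0,0],"yaw": 0},{"translation": [-0.84,-1.0,0],"yaw": 0},{"translation": [-0.84,-1.0,0],"yaw": 0},{"translation": [-0.84,-1.0,0],"yaw": 0},{"translation": [-0.84,-1.0,0],"yaw": 0}]'

```text
time: 3.4
tool_pos: [0.4405, 0.0169, 0.2318]
tool_rot: [-3.141, 0.003, 2.897]
ft_force: [-1.1, 0.7, -0.7]
opening: 0.0855
finger_force: 0.0
```

Emit:
apply_moves --commands '[{"translation": [-0.3,-0.35,0],"yaw": 0},{"translation": [-0.3,-0.35,0],"yaw": 0},{"translation": [-0.3,-0.35,0],"yaw": 0},{"translation": [-0.3,-0.35,0],"yaw": 0},{"translation": [-0.3,-0.35,0],"yaw": 0}]'

```text
time: 3.82
tool_pos: [0.4902, -0.0823, 0.2311]
tool_rot: [3.141, -0.0, 2.898]
ft_force: [-0.8, 0.6, -0.4]
opening: 0.0856
finger_force: 0.0
```

```bash
python3 - <<'E'
from h import *
s=read_state(); print(s['time'],s['tool_pos'],s['tool_rot'],s['q'])
c=snap('wrist','w1.png'); print(c['origin'],c['attitude'])
for q in 'scanner scanner_window scanner_grip scanner_middle label cash_box'.split():
    print(q,[(round(r['p'],2),np.round(r['at'],3).tolist()) for r in spot_point(q,'wrist')[:2]])
o=outline_of('scanner','wrist')
if o:
    P,_=cloud(c,o[0]['pixels']); S=P[P[:,2]>.01]; r=cv2.minAreaRect((S[:,:2]*1000).astype(np.float32)); print(o[0]['p'],len(S),r,np.percentile(S[:,2],[5,50,95]))
E
```

```text
3.8167 [ 0.49018817 -0.08232566  0.2310815 ] [ 3.14132513e+00 -2.95873048e-04  2.89825189e+00] [-1.69610965e-01  1.53300732e-01  1.90116901e+00  3.25936467e-04
  1.08739830e+00 -1.49721802e+00]
[ 0.42616697 -0.06655432  0.37445251] [-0.26588921 -0.00132896  1.32698643]
scanner [(0.93, [0.428, -0.088, 0.003])]
scanner_window [(0.56, [0.416, -0.14, 0.026])]
scanner_grip [(0.74, [0.497, -0.097, 0.024])]
scanner_middle [(0.79, [0.472, -0.095, 0.028])]
label [(0.73, [0.414, -0.307, 0.051])]
cash_box [(0.85, [0.416, -0.361, 0.002]), (0.26, [0.463, 0.045, 0.036])]
0.81 6924 ((475.9183654785156, -100.53523254394531), (110.55974578857422, 150.8029327392578), 78.56912994384766) [0.03879784 0.04642086 0.04969308]
```

View pics/w1.png

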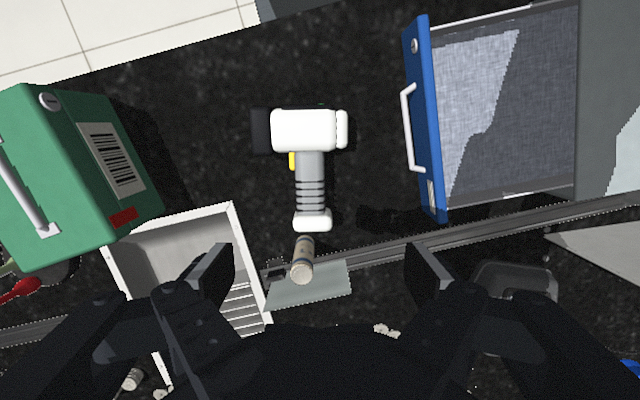

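The wrist view shows the scanner with its nose at (260,130) and handle at (311,185), the bar code at (115,160) and the drawer front at (425,120). The handle is clear of the coin roll at (302,260).

```bash
cat >> h.py <<'E'
def go(p,ang,pose=None):
    "ang: world angle (deg) of tool y; prints shift in units"
    s=read_state(); t=np.array(s['tool_pos']); M=R.from_euler('xyz',s['tool_rot']).as_matrix()
    cur=np.degrees(np.arctan2(M[1,1],M[0,1]))
    print('shift',np.round(M.T@(np.array(p)-t)/.25,3),'yaw',round(-(ang-cur)/90,3),'cur',cur)
E
python3 - <<'E'
from h import *
c=capture('wrist')
o=outline_of('cash_box','wrist'); P,uv=cloud(c,o[0]['pixels'])
S=P[(P[:,2]>.02)&(P[:,2]<.09)&(P[:,1]>-.33)]
S=S[np.abs(S[:,1]-np.median(S[:,1]))<.03]
for _ in range(3):
    a=np.polyfit(S[:,0],S[:,1],1); S=S[np.abs(S[:,1]-np.polyval(a,S[:,0]))<.004]
print('face',len(S),a,np.degrees(np.arctan(a[0])),'x',np.percentile(S[:,0],[.5,50,99.5]),'y at .41',np.polyval(a,.41))
T=P[(P[:,2]>.104)&(P[:,2]<.114)]; print('lid',cv2.minAreaRect((T[:,:2]*1000).astype(np.float32)))
# bar code: dark pixels inside label, white region
o=outline_of('label','wrist'); print([x['p'] for x in o]); 
hsv=cv2.cvtColor(c['pixels'],cv2.COLOR_BGR2HSV)
P2,uv2=cloud(c); h=hsv[uv2[:,1],uv2[:,0]]
w=(h[:,1]<40)&(h[:,2]>120)&(np.abs(P2[:,1]-np.polyval(a,P2[:,0]))<.006)&(P2[:,2]>.015)&(P2[:,2]<.085)
L=P2[w]; print('label',len(L),np.percentile(L,[2,50,98],axis=0))
# drawer front panel and cavity
P=P2
F=P[(P[:,0]>.36)&(P[:,0]<.57)&(P[:,1]>.03)&(P[:,1]<.08)&(P[:,2]>.06)&(P[:,2]<.072)]
print('panel top',len(F),cv2.minAreaRect((F[:,:2]*1000).astype(np.float32)))
F=P[(P[:,0]>.38)&(P[:,0]<.55)&(P[:,1]>.075)&(P[:,1]<.17)]; print('floor z',np.median(F[:,2]))
for x in(.36,.44,.48,.52,.57):
  for y in(.1,.14):
    pass
go([.497,-.096,.1],78.5)
E
```

```text
face 6152 [ 0.10597949 -0.34628038] 6.049596032639994 x [0.33328116 0.40406385 0.48685885] y at .41 -0.3028287847794935
lid ((415.0067138671875, -355.8462219238281), (163.64886474609375, 114.93651580810547), 4.6429524421691895)
[0.62]
label 64 [[ 0.37089756 -0.30677532  0.07413057]
 [ 0.40943626 -0.30236094  0.07529674]
 [ 0.44992845 -0.29865259  0.07706178]]
panel top 2687 ((464.64776611328125, 48.55034637451172), (14.007254600524902, 209.61961364746094), 88.12200164794922)
floor z 0.014121731239855717
shift [-0.043 -0.05   0.526] yaw -0.025 cur 76.23295485890465
```

Emit:
apply_moves --commands '[{"translation": [-0.043,-0.05,0.1],"yaw": -0.025},{"translation": [-0.043,-0.05,0.24],"yaw": -0.025},{"translation": [-0.043,-0.05,0.38],"yaw": -0.025},{"translation": [-0.043,-0.05,0.52],"yaw": -0.025},{"translation": [-0.043,-0.05,0.64],"yaw": -0.025},{"translation": [-0.043,-0.05,0.74],"yaw": -0.025},{"translation": [-0.043,-0.05,0.82],"yaw": -0.025},{"translation": [-0.043,-0.05,0.87],"yaw": -0.025},{"translation": [-0.043,-0.05,0.9],"yaw": -0.025},{"translation": [-0.043,-0.05,0.9],"yaw": -0.025}]'

```text
time: 5.2
tool_pos: [0.4962, -0.0961, 0.005]
tool_rot: [-3.142, -0.002, 2.94]
ft_force: [-0.8, -0.5, 0.1]
opening: 0.0858
finger_force: 0.0
```

Emit:
apply_moves --commands '[{"translation": [0,0,0],"yaw": 0},{"translation": [0,0,0],"yaw": 0},{"translation": [0,0,0],"yaw": 0},{"translation": [0,0,0],"yaw": 0},{"translation": [0,0,0],"yaw": 0},{"translation": [0,0,0],"yaw": 0},{"translation": [0,0,0],"yaw": 0},{"translation": [0,0,0],"yaw": 0},{"translation": [0,0,0],"yaw": 0},{"translation": [0,0,0],"yaw": 0}]' --hand 0.2 --squeeze 80

```text
time: 6.03
tool_pos: [0.4979, -0.0965, 0.0074]
tool_rot: [3.141, 0.002, 2.94]
ft_force: [-1.8, 0.5, 8.4]
opening: 0.0351
finger_force: 79.7
```

```bash
python3 - <<'E'
from h import *
s=read_state(); print(s)
a=np.radians(-84.1); x=np.array([np.cos(a),np.sin(a)]); y=np.array([-x[1],x[0]])
lab=np.array([.410,-.3028]); g=lab-.1*x-.066*x+.068*y; print(g)
go([*g,s['tool_pos'][2]+.026],95.9)
E
```

```text
{'time': 6.0333, 'q': array([-1.94409399e-01,  5.05925001e-01,  2.03478280e+00,  1.52750160e-04,
        5.99051892e-01, -1.56344063e+00]), 'joint_vel': array([-0.00182441, -0.00082493,  0.00072125,  0.00046365,  0.00055235,
       -0.00091939]), 'joint_efforts': array([  0.07044739, -51.41388059, -17.59068668,  -0.11509605,
        -0.44357311,  -0.1043507 ]), 'tool_pos': array([ 0.49789147, -0.09647407,  0.00744218]), 'tool_rot': array([3.14149281e+00, 1.83226647e-03, 2.93970139e+00]), 'ft_force': array([-1.83887606,  0.4747666 ,  8.36270448]), 'wrist_torque': array([ 0.06681964,  0.17206852, -0.07628045]), 'finger_force': 79.74044680595398, 'opening': 0.03507468307137663}
[ 0.46057623 -0.13068944]
shift [ 0.119 -0.164 -0.104] yaw -0.194 cur 78.43249319760135
```

Emit:
apply_moves --commands '[{"translation": [0,0,-0.03],"yaw": 0},{"translation": [0,0,-0.07],"yaw": 0},{"translation": [0,0,-0.104],"yaw": 0},{"translation": [0.03,-0.04,-0.104],"yaw": 0},{"translation": [0.06,-0.08,-0.104],"yaw": -0.04},{"translation": [0.09,-0.12,-0.104],"yaw": -0.09},{"translation": [0.11,-0.15,-0.104],"yaw": -0.14},{"translation": [0.119,-0.164,-0.104],"yaw": -0.18},{"translation": [0.119,-0.164,-0.104],"yaw": -0.194},{"translation": [0.119,-0.164,-0.104],"yaw": -0.194}]'

```text
time: 6.87
tool_pos: [0.4595, -0.1309, 0.0326]
tool_rot: [-3.141, 0.0, -3.039]
ft_force: [-0.1, 0.5, -2.6]
opening: 0.0351
finger_force: 79.8
```

```bash
python3 - <<'E'
from h import *
s=read_state(); print(s['time'],s['tool_pos'],s['tool_rot'],s['opening'],s['finger_force'],s['ft_force'])
for n in('top','scene','wrist'):
    c=snap(n,n+'2.png')
    for q in ('scanner_window','scanner_middle','label','cash_box'):
        print(n,q,[(round(r['p'],2),np.round(r['at'],3).tolist()) for r in spot_point(q,n)[:1]])
    o=outline_of('scanner',n)
    if o:
        P,_=cloud(c,o[0]['pixels'])
        print(n,len(P),np.round(np.percentile(P,[2,50,98],axis=0),3).tolist())
        # barrel top (x<.43): angle + tilt by PCA plane
        B=P[(P[:,2]>.06)&(P[:,2]<.09)&(P[:,0]<.435)]
        if len(B)>50:
            print('rect barrel',cv2.minAreaRect((B[:,:2]*1000).astype(np.float32)))
E
python3 - <<'E'
import cv2
a=cv2.imread('pics/wrist2.png');cv2.imwrite('pics/w2v.png',a)
E
```

```text
6.8667 [ 0.45945612 -0.1309126   0.0325837 ] [-3.14148993e+00  2.73422005e-04 -3.03923413e+00] 0.03505284163637336 79.81314897537231 [-0.06476064  0.45079955 -2.60588093]
top scanner_window [(0.43, [0.397, -0.205, 0.044])]
top scanner_middle [(0.42, [0.44, -0.14, 0.049])]
top label [(0.96, [0.408, -0.3, 0.05])]
top cash_box [(0.87, [0.416, -0.352, 0.0])]
top 105 [[0.394, -0.189, 0.061], [0.408, -0.156, 0.071], [0.419, -0.12, 0.078]]
rect barrel ((407.6712646484375, -154.9566192626953), (73.42628479003906, 17.247020721435547), 73.39639282226562)
scene scanner_window [(0.8, [0.401, -0.203, 0.051])]
scene scanner_middle [(0.83, [0.438, -0.139, 0.048])]
scene label [(0.52, [0.384, -0.484, 0.002])]
scene cash_box [(0.88, [0.42, -0.358, 0.002])]
scene 774 [[0.365, -0.204, 0.039], [0.404, -0.148, 0.069], [0.509, -0.104, 0.077]]
rect barrel ((399.34619140625, -149.75143432617188), (73.10269927978516, 113.37621307373047), 5.332304000854492)
wrist scanner_window []
wrist scanner_middle []
wrist label []
wrist cash_box []
wrist 55401 [[0.367, -0.197, 0.059], [0.397, -0.142, 0.072], [0.476, -0.097, 0.075]]
rect barrel ((400.72406005859375, -145.73312377929688), (72.6259536743164, 110.77411651611328), 4.376022815704346)
```

View pics/wrist2.png

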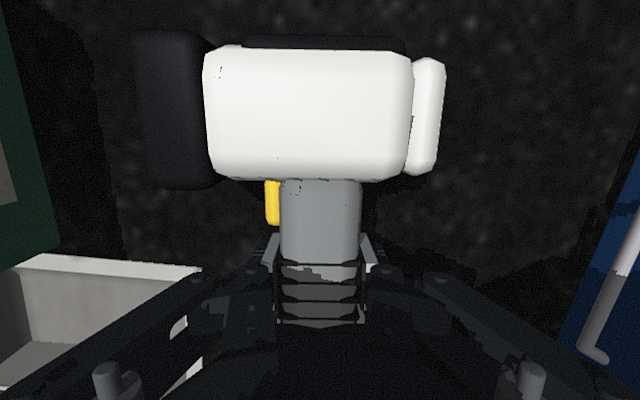

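```bash
python3 - <<'E'
from h import *
c=capture('wrist'); P,uv=cloud(c)
h=cv2.cvtColor(c['pixels'],cv2.COLOR_BGR2HSV)[uv[:,1],uv[:,0]]
m=(uv[:,0]>225)&(uv[:,0]<395)&(uv[:,1]>70)&(uv[:,1]<150); B=P[m]
print(np.linalg.lstsq(np.c_[B[:,:2]-B[:,:2].mean(0),np.ones(len(B))],B[:,2],rcond=None)[0])
# barrel long edges: white top strip by silhouette
m=(uv[:,0]>200)&(uv[:,0]<415)&(uv[:,1]>30)&(uv[:,1]<190)&(P[:,2]>.06)&(h[:,2]>150); B=P[m]
b=np.floor(B[:,1]/.004).astype(int); L=[]
for k in np.unique(b):
    Q=B[b==k]
    if len(Q)>150: L.append((Q[:,1].mean(),Q[:,0].min(),Q[:,0].max()))
L=np.array(L); print(len(L),[np.degrees(np.arctan(-np.polyfit(L[2:-2,0],L[2:-2,i],1)[0])) for i in(1,2)], np.mean(L[2:-2,1:],0),L[:,0].mean())
E
```

```text
[ 0.0069147  -0.0012321   0.07374973]
20 [np.float64(3.7790753992306505), np.float64(5.448217628197271)] [0.36993356 0.41522476] -0.13998132429691196
```

Emit:
apply_moves --commands '[{"translation": [0,0,0],"yaw": 0},{"translation": [0,0,0],"yaw": 0},{"translation": [0,0,0],"yaw": 0},{"translation": [0,0,0],"yaw": 0},{"translation": [0,0,0],"yaw": 0},{"translation": [0,0,0],"yaw": 0},{"translation": [0,0,0],"yaw": 0},{"translation": [0,0,0],"yaw": 0},{"translation": [0,0,0],"yaw": 0},{"translation": [0,0,0],"yaw": 0}]'

```text
time: 8.65
tool_pos: [0.4598, -0.1305, 0.0323]
tool_rot: [-3.142, 0.0, -3.038]
ft_force: [-0.6, -0.1, -2.1]
opening: 0.0349
finger_force: 79.8
```

Emit:
apply_moves --commands '[{"translation": [0,0,0],"yaw": 0},{"translation": [0,0,0],"yaw": 0},{"translation": [0,0,0],"yaw": 0},{"translation": [0,0,0],"yaw": 0},{"translation": [0,0,0],"yaw": 0},{"translation": [0,0,0],"yaw": 0},{"translation": [0,0,0],"yaw": 0},{"translation": [0,0,0],"yaw": 0},{"translation": [0,0,0],"yaw": 0},{"translation": [0,0,0],"yaw": 0}]'

```text
time: 9.48
tool_pos: [0.4598, -0.1305, 0.0323]
tool_rot: [-3.142, 0.0, -3.038]
ft_force: [-0.5, 0.4, -2.1]
opening: 0.0349
finger_force: 79.8
```

Emit:
apply_moves --commands '[{"translation": [0,0,0],"yaw": 0},{"translation": [0,0,0],"yaw": 0},{"translation": [0,0,0],"yaw": 0},{"translation": [0,0,0],"yaw": 0},{"translation": [0,0,0],"yaw": 0},{"translation": [0,0,0],"yaw": 0},{"translation": [0,0,0],"yaw": 0},{"translation": [0,0,0],"yaw": 0},{"translation": [0,0,0],"yaw": 0},{"translation": [0,0,0],"yaw": 0}]'

```text
time: 10.32
tool_pos: [0.4598, -0.1306, 0.0323]
tool_rot: [-3.142, 0.0, -3.038]
ft_force: [-1.2, -0.6, -2.6]
opening: 0.0352
finger_force: 79.8
```

Emit:
apply_moves --commands '[{"translation": [0,0,0],"yaw": 0},{"translation": [0,0,0],"yaw": 0},{"translation": [0,0,0],"yaw": 0},{"translation": [0,0,0],"yaw": 0},{"translation": [0,0,0],"yaw": 0},{"translation": [0,0,0],"yaw": 0}]'

```text
time: 10.82
tool_pos: [0.4598, -0.1306, 0.0323]
tool_rot: [-3.142, 0.0, -3.038]
ft_force: [0.9, 0.5, -1.9]
opening: 0.0349
finger_force: 79.8
```

```bash
python3 - <<'E'
from h import *
for n in('scene','top'):
    c=capture(n)
    P,uv=cloud(c)
    F=P[(P[:,0]>.33)&(P[:,0]<.6)&(P[:,1]>.03)&(P[:,1]<.08)&(P[:,2]>.06)&(P[:,2]<.072)]
    print('panel',cv2.minAreaRect((F[:,:2]*1000).astype(np.float32)))
    U=P[(P[:,0]>.33)&(P[:,0]<.6)&(P[:,1]>.15)&(P[:,1]<.5)&(P[:,2]>.07)&(P[:,2]<.079)]
    print('unit top',cv2.minAreaRect((U[:,:2]*1000).astype(np.float32)),U[:,1].min())
    D=P[(P[:,0]>.34)&(P[:,0]<.6)&(P[:,1]>.09)&(P[:,1]<.16)]
    W=D[(D[:,2]>.044)&(D[:,2]<.06)]; print('walls x',[np.round(np.percentile(w,[2,98]),3) for w in (W[W[:,0]<.46,0],W[W[:,0]>.46,0]) if len(w)])
    for q in('drawer_floor','drawer_front'): print(n,q,[(round(r['p'],2),np.round(r['at'],3).tolist()) for r in spot_point(q,n)[:1]])
go([.485,-.1,.15],90)
E
```

```text
panel ((458.57867431640625, 46.232666015625), (29.17967987060547, 215.34194946289062), 85.37319946289062)
unit top ((475.518310546875, 324.20355224609375), (290.1052551269531, 218.86422729492188), 83.95790100097656) 0.18547356525032566
walls x [array([0.362, 0.364]), array([0.556, 0.56 ])]
scene drawer_floor [(0.69, [0.465, 0.149, 0.008])]
scene drawer_front [(0.56, [0.458, 0.044, 0.041])]
panel ((462.32586669921875, 48.07012939453125), (12.836322784423828, 214.25912475585938), 88.1620864868164)
unit top ((477.0743103027344, 322.6939697265625), (265.8152160644531, 233.39369201660156), 88.2414779663086) 0.187798691856726
walls x [array([0.366, 0.366]), array([0.561, 0.563])]
top drawer_floor [(0.91, [0.464, 0.152, 0.014])]
top drawer_front [(0.96, [0.459, 0.047, 0.042])]
shift [-0.113  0.111 -0.471] yaw 0.066 cur 95.91274411024892
```

Emit:
apply_moves --commands '[{"translation": [0,0,-0.06],"yaw": 0},{"translation": [0,0,-0.16],"yaw": 0},{"translation": [0,0.03,-0.26],"yaw": 0},{"translation": [-0.02,0.1,-0.34],"yaw": 0},{"translation": [-0.04,0.2,-0.36],"yaw": 0.01},{"translation": [-0.06,0.3,-0.36],"yaw": 0.03},{"translation": [-0.08,0.4,-0.36],"yaw": 0.05},{"translation": [-0.1,0.5,-0.36],"yaw": 0.07},{"translation": [-0.12,0.57,-0.36],"yaw": 0.088},{"translation": [-0.12,0.6,-0.36],"yaw": 0.088}]'

```text
time: 11.95
tool_pos: [0.4747, 0.0238, 0.1225]
tool_rot: [3.141, 0.001, 3.107]
ft_force: [0.1, 0.1, -1.8]
opening: 0.0349
finger_force: 80.0
```

```bash
python3 - <<'E'
from h import *
go([.484,.131,.122],88)
E
```

```text
shift [-0.022  0.43   0.002] yaw -0.0 cur 87.99311142838573
```

Emit:
apply_moves --commands '[{"translation": [-0.005,0.08,0],"yaw": 0},{"translation": [-0.01,0.17,0],"yaw": 0},{"translation": [-0.015,0.26,0],"yaw": 0},{"translation": [-0.02,0.34,0],"yaw": 0},{"translation": [-0.022,0.4,0],"yaw": 0},{"translation": [-0.022,0.43,0],"yaw": 0},{"translation": [-0.022,0.43,0],"yaw": 0},{"translation": [-0.022,0.43,0],"yaw": 0}]'

```text
time: 12.62
tool_pos: [0.4831, 0.1285, 0.1221]
tool_rot: [-3.141, -0.001, 3.108]
ft_force: [-0.4, -0.3, -2.2]
opening: 0.0355
finger_force: 80.1
```

```bash
python3 - <<'E'
from h import *
s=read_state(); print(s['time'],s['tool_pos'])
for n in('top','scene'): c=snap(n,n+'3.png')
a=[cv2.imread('pics/top3.png')[130:270,150:370],cv2.imread('pics/scene3.png')[70:240,230:400]]
cv2.imwrite('pics/v3.png',np.hstack([cv2.resize(x,(400,400*x.shape[0]//x.shape[1]))[:254] for x in a]))
c=capture('wrist')
P,uv=cloud(c); m=(P[:,2]>.15)&(P[:,1]<.2); B=P[m]; print(np.round(np.percentile(B,[.5,50,99.5],axis=0),3).tolist())
F=P[(P[:,0]>.33)&(P[:,0]<.6)&(P[:,1]>.02)&(P[:,1]<.08)&(P[:,2]>.06)&(P[:,2]<.072)]
if len(F): print('panel y',F[:,1].min(),F[:,1].max())
U=P[(P[:,0]<.42)&(P[:,1]>.16)&(P[:,2]>.068)&(P[:,2]<.08)]
if len(U): print('unit edge',np.percentile(U[:,1],1))
E
```

```text
12.6167 [0.48308917 0.1284953  0.1221015 ]
[[0.388, 0.066, 0.152], [0.465, 0.124, 0.165], [0.502, 0.19, 0.226]]
panel y 0.04170722442615621 0.059827357540143386
unit edge 0.1962714158443983
```

View pics/v3.png

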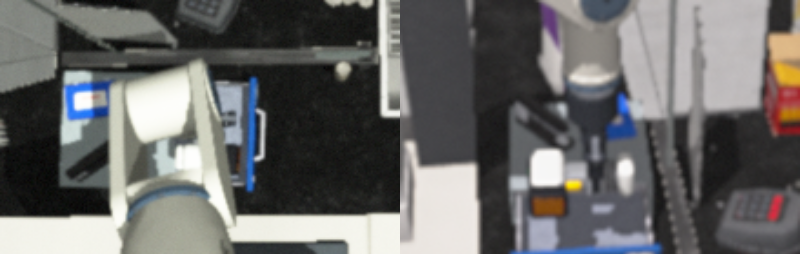

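The scanner sits over the drawer opening. Its nose is clear of the blue front panel and its tail is clear of the unit, so I lower it.

Emit:
apply_moves --commands '[{"translation": [0,0,0.04],"yaw": 0},{"translation": [0,0,0.1],"yaw": 0},{"translation": [0,0,0.17],"yaw": 0},{"translation": [0,0,0.24],"yaw": 0},{"translation": [0,0,0.3],"yaw": 0},{"translation": [0,0,0.34],"yaw": 0},{"translation": [0,0,0.37],"yaw": 0},{"translation": [0,0,0.385],"yaw": 0},{"translation": [0,0,0.385],"yaw": 0},{"translation": [0,0,0.385],"yaw": 0}]'

```text
time: 13.6
tool_pos: [0.4837, 0.129, 0.0262]
tool_rot: [3.141, 0.0, 3.106]
ft_force: [-0.0, -1.2, -2.4]
opening: 0.0348
finger_force: 80.2
```

Emit:
apply_moves --commands '[{"translation": [0,0,0.006],"yaw": 0},{"translation": [0,0,0.012],"yaw": 0},{"translation": [0,0,0.015],"yaw": 0},{"translation": [0,0,0.015],"yaw": 0}]'

```text
time: 13.93
tool_pos: [0.4835, 0.129, 0.0224]
tool_rot: [3.142, 0.0, 3.107]
ft_force: [1.0, -0.3, -3.2]
opening: 0.0348
finger_force: 80.2
```

Emit:
apply_moves --commands '[{"translation": [0,0,0.004],"yaw": 0},{"translation": [0,0,0.006],"yaw": 0},{"translation": [0,0,0.006],"yaw": 0}]'

```text
time: 14.18
tool_pos: [0.4834, 0.129, 0.0207]
tool_rot: [-3.142, -0.0, 3.107]
ft_force: [-1.0, 0.1, -2.2]
opening: 0.0347
finger_force: 80.2
```

Emit:
apply_moves --commands '[{"translation": [0,0,0.003],"yaw": 0},{"translation": [0,0,0.006],"yaw": 0},{"translation": [0,0,0.006],"yaw": 0}]'

```text
time: 14.43
tool_pos: [0.4834, 0.1291, 0.0204]
tool_rot: [3.141, 0.0, 3.106]
ft_force: [-4.7, -0.9, 16.1]
opening: 0.0344
finger_force: 82.7
```

Contact with the floor. Now I release gently.

Emit:
apply_moves --commands '[{"translation": [0,0,-0.006],"yaw": 0},{"translation": [0,0,-0.006],"yaw": 0}]'

```text
time: 14.6
tool_pos: [0.4837, 0.1291, 0.0211]
tool_rot: [3.141, 0.001, 3.107]
ft_force: [-0.2, -0.6, -2.3]
opening: 0.0347
finger_force: 80.4
```

Emit:
apply_moves --commands '[{"translation": [0,0,0],"yaw": 0},{"translation": [0,0,0],"yaw": 0},{"translation": [0,0,0],"yaw": 0},{"translation": [0,0,0],"yaw": 0},{"translation": [0,0,0],"yaw": 0},{"translation": [0,0,0],"yaw": 0}]' --hand 0.6

```text
time: 15.1
tool_pos: [0.4834, 0.129, 0.0207]
tool_rot: [-3.142, -0.0, 3.107]
ft_force: [-0.1, -0.7, -0.7]
opening: 0.0513
finger_force: 0.0
```

Emit:
apply_moves --commands '[{"translation": [0,0,-0.04],"yaw": 0},{"translation": [0,0,-0.1],"yaw": 0},{"translation": [0,0,-0.2],"yaw": 0},{"translation": [0,0,-0.3],"yaw": 0},{"translation": [0,0,-0.4],"yaw": 0},{"translation": [0,0,-0.5],"yaw": 0},{"translation": [0,0,-0.6],"yaw": 0},{"translation": [0,0,-0.6],"yaw": 0}]'

```text
time: 15.77
tool_pos: [0.486, 0.1297, 0.1761]
tool_rot: [3.139, 0.007, 3.107]
ft_force: [1.6, 0.8, 0.7]
opening: 0.0513
finger_force: 0.0
```

Emit:
apply_moves --commands '[{"translation": [0,-0.1,0],"yaw": 0},{"translation": [0,-0.25,0],"yaw": 0},{"translation": [0,-0.4,0],"yaw": 0},{"translation": [0.02,-0.55,0],"yaw": 0},{"translation": [0.04,-0.65,0],"yaw": 0},{"translation": [0.08,-0.7,0],"yaw": 0},{"translation": [0.1,-0.7,0],"yaw": 0},{"translation": [0.1,-0.7,0],"yaw": 0}]' --hand 0

```text
time: 16.43
tool_pos: [0.451, -0.0453, 0.1708]
tool_rot: [3.141, -0.001, 3.105]
ft_force: [-0.3, -0.2, -0.7]
opening: 0.0001
finger_force: 0.0
```

```bash
python3 - <<'E'
from h import *
s=read_state(); print(s['time'],s['tool_pos'],s['opening'])
c=snap('wrist','w4.png')
for n in('wrist','top'):
  capture(n)
  for q in('scanner','scanner_middle','drawer_front','drawer_floor','cash_box'): print(n,q,[(round(r['p'],2),np.round(r['at'],3).tolist()) for r in spot_point(q,n)[:1]])
go([.46,-.02,.035],88)
E
```

```text
16.4333 [ 0.45103079 -0.04533521  0.17080418] 0.00010677405069344401
wrist scanner [(0.73, [0.414, 0.128, 0.015])]
wrist scanner_middle [(0.61, [0.457, 0.126, 0.037])]
wrist drawer_front [(0.91, [0.462, 0.046, 0.035])]
wrist drawer_floor []
wrist cash_box [(0.97, [0.416, -0.361, 0.002])]
top scanner [(0.59, [0.415, 0.123, 0.012])]
top scanner_middle [(0.57, [0.463, 0.126, 0.038])]
top drawer_front [(0.84, [0.457, 0.043, 0.042])]
top drawer_floor [(0.8, [0.466, 0.148, 0.014])]
top cash_box [(0.61, [0.414, -0.35, -0.002])]
shift [-0.027  0.101  0.543] yaw 0.0 cur 88.00559888883711
```

View pics/w4.png

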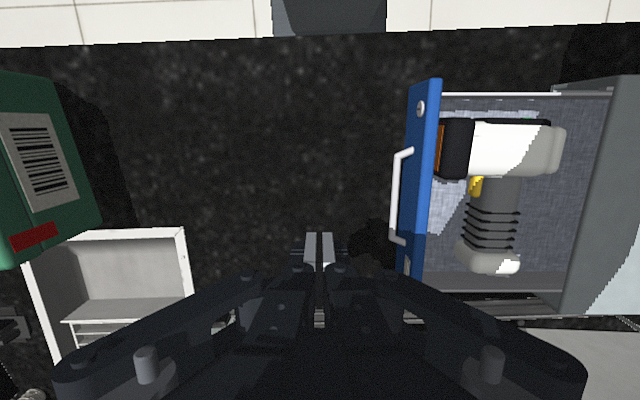

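The wrist view shows the scanner lying flat inside the drawer at (500,190), behind the blue panel. The bow handle is at (400,195). Next I go down in front of it and push.

Emit:
apply_moves --commands '[{"translation": [-0.027,0.06,0.08],"yaw": 0},{"translation": [-0.027,0.06,0.2],"yaw": 0},{"translation": [-0.027,0.06,0.32],"yaw": 0},{"translation": [-0.027,0.06,0.44],"yaw": 0},{"translation": [-0.027,0.06,0.52],"yaw": 0},{"translation": [-0.027,0.06,0.55],"yaw": 0},{"translation": [-0.027,0.06,0.55],"yaw": 0},{"translation": [-0.027,0.08,0.55],"yaw": 0},{"translation": [-0.027,0.11,0.55],"yaw": 0},{"translation": [-0.027,0.14,0.55],"yaw": 0}]'

```text
time: 17.92
tool_pos: [0.4614, -0.0097, 0.0346]
tool_rot: [3.142, 0.003, 3.106]
ft_force: [-0.2, 1.4, 0.5]
opening: -0.0003
finger_force: 0.0
```

Emit:
apply_moves --commands '[{"translation": [0,0.02,0],"yaw": 0},{"translation": [0,0.04,0],"yaw": 0},{"translation": [0,0.06,0],"yaw": 0},{"translation": [0,0.08,0],"yaw": 0},{"translation": [0,0.1,0],"yaw": 0},{"translation": [0,0.12,0],"yaw": 0},{"translation": [0,0.14,0],"yaw": 0},{"translation": [0,0.16,0],"yaw": 0},{"translation": [0,0.18,0],"yaw": 0},{"translation": [0,0.2,0],"yaw": 0}]'

```text
time: 18.75
tool_pos: [0.4621, 0.0401, 0.0333]
tool_rot: [-3.142, 0.0, 3.106]
ft_force: [0.4, -1.2, 1.6]
opening: 0.0003
finger_force: 0.9
```

Emit:
apply_moves --commands '[{"translation": [0,0.03,0],"yaw": 0},{"translation": [0,0.06,0],"yaw": 0},{"translation": [0,0.09,0],"yaw": 0},{"translation": [0,0.12,0],"yaw": 0},{"translation": [0,0.15,0],"yaw": 0},{"translation": [0,0.18,0],"yaw": 0},{"translation": [0,0.2,0],"yaw": 0},{"translation": [0,0.22,0],"yaw": 0},{"translation": [0,0.23,0],"yaw": 0}]'

```text
time: 19.5
tool_pos: [0.464, 0.0978, 0.0332]
tool_rot: [3.142, -0.0, 3.107]
ft_force: [0.4, -0.1, 0.5]
opening: -0.0004
finger_force: 0.2
```

```bash
python3 - <<'E'
from h import *
s=read_state(); print(s['time'],s['tool_pos'],s['ft_force'])
for n in('top','scene'):
  c=snap(n,n+'5.png')
  for q in('drawer_front','stapler','ink_pad'): print(n,q,[(round(r['p'],2),np.round(r['at'],3).tolist()) for r in spot_point(q,n)[:1]])
E
```

```text
19.5 [0.46397653 0.09782828 0.03321648] [ 0.44661526 -0.12963819  0.52212844]
top drawer_front [(0.66, [0.461, 0.127, 0.042])]
top stapler [(0.95, [0.414, 0.332, 0.078])]
top ink_pad [(0.85, [0.526, 0.345, 0.075])]
scene drawer_front [(0.57, [0.46, 0.127, 0.044])]
scene stapler [(0.74, [0.418, 0.334, 0.072])]
scene ink_pad [(0.57, [0.527, 0.348, 0.072])]
```

Emit:
apply_moves --commands '[{"translation": [0,0.02,0],"yaw": 0},{"translation": [0,0.04,0],"yaw": 0},{"translation": [0,0.06,0],"yaw": 0},{"translation": [0,0.08,0],"yaw": 0},{"translation": [0,0.1,0],"yaw": 0},{"translation": [0,0.12,0],"yaw": 0},{"translation": [0,0.14,0],"yaw": 0},{"translation": [0,0.15,0],"yaw": 0},{"translation": [0,0.16,0],"yaw": 0}]'

```text
time: 20.65
tool_pos: [0.4655, 0.1376, 0.0333]
tool_rot: [3.142, 0.0, 3.107]
ft_force: [0.7, -1.1, -1.0]
opening: 0.0005
finger_force: 0.6
```

Emit:
apply_moves --commands '[{"translation": [0,0.008,0],"yaw": 0},{"translation": [0,0.016,0],"yaw": 0},{"translation": [0,0.024,0],"yaw": 0},{"translation": [0,0.032,0],"yaw": 0}]'

```text
time: 20.98
tool_pos: [0.4658, 0.1452, 0.0333]
tool_rot: [3.142, 0.0, 3.106]
ft_force: [-0.4, -1.2, -0.4]
opening: 0.0001
finger_force: 0.6
```

Emit:
apply_moves --commands '[{"translation": [0,0.008,0],"yaw": 0},{"translation": [0,0.016,0],"yaw": 0},{"translation": [0,0.02,0],"yaw": 0}]'

```text
time: 21.23
tool_pos: [0.4659, 0.1503, 0.0333]
tool_rot: [-3.142, 0.0, 3.107]
ft_force: [1.2, -5.2, 0.9]
opening: -0.0002
finger_force: 2.3
```

Emit:
apply_moves --commands '[{"translation": [0,0.006,0],"yaw": 0},{"translation": [0,0.012,0],"yaw": 0},{"translation": [0,0.016,0],"yaw": 0}]'

```text
time: 21.48
tool_pos: [0.4658, 0.1514, 0.0333]
tool_rot: [-3.137, -0.001, 3.109]
ft_force: [5.4, -30.9, 5.8]
opening: 0.0001
finger_force: 15.3
```

The drawer meets its stop. I back off and check.

Emit:
apply_moves --commands '[{"translation": [0,-0.02,0],"yaw": 0},{"translation": [0,-0.08,0],"yaw": 0},{"translation": [0,-0.18,0],"yaw": 0},{"translation": [0,-0.3,0],"yaw": 0},{"translation": [0,-0.45,-0.05],"yaw": 0},{"translation": [0,-0.55,-0.15],"yaw": 0},{"translation": [0,-0.6,-0.3],"yaw": 0},{"translation": [0,-0.6,-0.42],"yaw": 0},{"translation": [0,-0.6,-0.5],"yaw": 0},{"translation": [0,-0.6,-0.5],"yaw": 0}]'

```text
time: 22.32
tool_pos: [0.4635, 0.0039, 0.1625]
tool_rot: [3.141, 0.007, 3.105]
ft_force: [1.3, 0.4, 0.5]
opening: 0.0003
finger_force: 0.0
```

```bash
python3 - <<'E'
from h import *
s=read_state(); print(s['time'],s['tool_pos'],s['ft_force'])
for n in('wrist','scene'):
  c=snap(n,n+'6.png')
  for q in('drawer_front','stapler','ink_pad','cash_box','till_roll','coin_roll'): print(n,q,[(round(r['p'],2),np.round(r['at'],3).tolist()) for r in spot_point(q,n)[:1]])
a=cv2.imread('pics/wrist6.png'); b=cv2.imread('pics/scene6.png')[80:360,220:420]
cv2.imwrite('pics/v6.png',np.hstack([cv2.resize(a,(480,300)),cv2.resize(b,(214,300))]))
E
```

```text
22.3167 [0.46348094 0.00390113 0.16245183] [1.27224703 0.39328312 0.54828612]
wrist drawer_front [(0.61, [0.466, 0.184, 0.038])]
wrist stapler []
wrist ink_pad []
wrist cash_box []
wrist till_roll []
wrist coin_roll [(0.69, [0.581, -0.127, -0.008])]
scene drawer_front [(0.76, [0.462, 0.18, 0.043])]
scene stapler [(0.61, [0.418, 0.338, 0.072])]
scene ink_pad [(0.53, [0.528, 0.345, 0.07])]
scene cash_box [(0.59, [0.422, -0.353, 0.001])]
scene till_roll [(0.69, [0.383, -0.48, 0.001])]
scene coin_roll [(0.72, [0.583, -0.122, 0.001])]
```

View pics/v6.png

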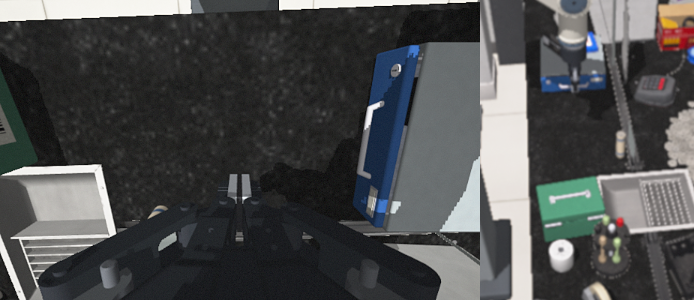

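```bash
python3 - <<'E'
from h import *
for n in('wrist','top'):
    c=capture(n); P,uv=cloud(c); h=cv2.cvtColor(c['pixels'],cv2.COLOR_BGR2HSV)[uv[:,1],uv[:,0]]
    for x0 in(.38,.42,.46,.5):
        m=(np.abs(P[:,0]-x0)<.015)&(P[:,1]>.15)&(P[:,1]<.25)
        T=P[m&(P[:,2]>.06)&(P[:,2]<.0705)&(h[:,1]>100)]; U=P[m&(P[:,2]>.071)&(h[:,1]<60)]
        if len(T) and len(U): print(n,x0,'panel y',np.round(np.percentile(T[:,1],[2,98]),4),'unit from',np.round(np.percentile(U[:,1],2),4))
a=cv2.imread('pics/wrist6.png')[40:320,460:640]; cv2.imwrite('pics/v7.png',cv2.resize(a,None,fx=2,fy=2))
E
```

```text
wrist 0.38 panel y [0.1813 0.1926] unit from 0.194
wrist 0.42 panel y [0.1797 0.1915] unit from 0.1925
wrist 0.46 panel y [0.1784 0.1898] unit from 0.1911
wrist 0.5 panel y [0.1767 0.1882] unit from 0.1897
top 0.38 panel y [0.1821 0.1927] unit from 0.1948
top 0.42 panel y [0.1795 0.1897] unit from 0.1939
top 0.46 panel y [0.1788 0.1891] unit from 0.1913
top 0.5 panel y [0.1783 0.186 ] unit from 0.191
```

View pics/v7.png

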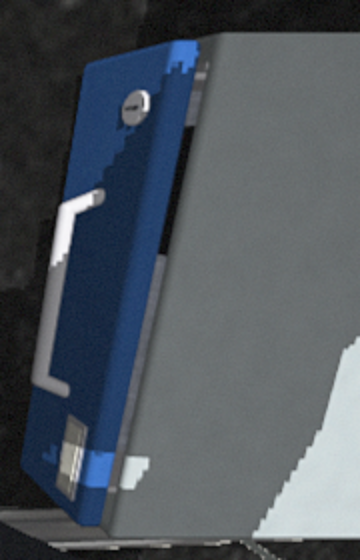

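```bash
python3 - <<'E'
from h import *
c=capture('wrist'); P,uv=cloud(c); print(c['origin'])
I={(u,v):i for i,(u,v) in enumerate(uv)}
for v in (90,130,150,200,240):
    print(v,[(u,c['pixels'][v,u].tolist(),np.round(P[I[u,v]][1:],4).tolist() if (u,v) in I else None) for u in {90:range(546,568,3),130:range(538,562,3),150:range(534,558,3),200:range(526,550,3),240:range(518,542,3)}[v]])
E
```

```text
[0.39481057 0.00634484 0.30160024]
90 [(546, [92, 56, 34], [0.1837, 0.0674]), (549, [99, 59, 33], [0.1846, 0.0692]), (552, [101, 60, 37], [0.1873, 0.0687]), (555, [97, 58, 31], [0.1902, 0.068]), (558, [90, 64, 50], [0.1925, 0.068]), (561, [94, 89, 85], [0.2382, 0.0143]), (564, [70, 68, 66], [0.1952, 0.0704]), (567, [89, 87, 82], [0.1945, 0.074])]
130 [(538, [93, 57, 31], [0.1825, 0.0675]), (541, [102, 61, 36], [0.1839, 0.0687]), (544, [97, 55, 26], [0.1868, 0.0681]), (547, [98, 59, 33], [0.189, 0.0684]), (550, [57, 36, 23], [0.2018, 0.0552]), (553, [18, 18, 19], [0.2035, 0.0563]), (556, [61, 61, 58], [0.1933, 0.0719]), (559, [94, 96, 90], [0.1938, 0.0742])]
150 [(534, [89, 50, 30], [0.1815, 0.068]), (537, [103, 63, 37], [0.1837, 0.0683]), (540, [103, 63, 37], [0.1865, 0.0678]), (543, [99, 59, 29], [0.1883, 0.0686]), (546, [39, 20, 7], [0.2016, 0.0549]), (549, [17, 28, 22], [0.2017, 0.0581]), (552, [67, 67, 65], [0.1925, 0.0726]), (555, [96, 96, 92], [0.1936, 0.0742])]
200 [(526, [96, 57, 31], [0.182, 0.0675]), (529, [102, 63, 33], [0.1834, 0.069]), (532, [103, 62, 38], [0.1868, 0.0678]), (535, [91, 63, 51], [0.19, 0.0671]), (538, [104, 99, 95], [0.235, 0.0136]), (541, [70, 69, 66], [0.1907, 0.0726]), (544, [93, 94, 88], [0.1907, 0.0758]), (547, [111, 111, 104], [0.1937, 0.0751])]
240 [(518, [95, 57, 34], [0.1792, 0.0694]), (521, [102, 63, 40], [0.183, 0.0679]), (524, [99, 60, 34], [0.1862, 0.0673]), (527, [88, 78, 71], [0.2302, 0.0142]), (530, [101, 94, 90], [0.2335, 0.0141]), (533, [72, 69, 66], [0.1889, 0.0739]), (536, [100, 99, 94], [0.1898, 0.076]), (539, [109, 106, 103], [0.1924, 0.076])]
```

The panel sits against the unit to within about 1 mm. I'll confirm with a second gentle push.

Emit:
apply_moves --commands '[{"translation": [0,0,0.12],"yaw": 0},{"translation": [0,0,0.26],"yaw": 0},{"translation": [0,0,0.4],"yaw": 0},{"translation": [0,0.1,0.49],"yaw": 0},{"translation": [0,0.22,0.5],"yaw": 0},{"translation": [0,0.34,0.5],"yaw": 0},{"translation": [0,0.44,0.5],"yaw": 0},{"translation": [0,0.52,0.5],"yaw": 0},{"translation": [0,0.56,0.5],"yaw": 0},{"translation": [0,0.56,0.5],"yaw": 0}]'

```text
time: 24.0
tool_pos: [0.4661, 0.1457, 0.0334]
tool_rot: [3.141, 0.001, 3.109]
ft_force: [0.1, -0.2, -0.3]
opening: -0.0001
finger_force: 0.0
```

Emit:
apply_moves --commands '[{"translation": [0,0.01,0],"yaw": 0},{"translation": [0,0.018,0],"yaw": 0},{"translation": [0,0.026,0],"yaw": 0},{"translation": [0,0.026,0],"yaw": 0}]'

```text
time: 24.33
tool_pos: [0.4659, 0.15, 0.0333]
tool_rot: [-3.142, -0.0, 3.106]
ft_force: [1.1, 0.7, -0.9]
opening: -0.0003
finger_force: 0.0
```

Emit:
apply_moves --commands '[{"translation": [0,0.004,0],"yaw": 0},{"translation": [0,0.01,0],"yaw": 0},{"translation": [0,0.016,0],"yaw": 0},{"translation": [0,0.016,0],"yaw": 0}]'

```text
time: 24.67
tool_pos: [0.4658, 0.1512, 0.0333]
tool_rot: [-3.137, -0.001, 3.109]
ft_force: [3.9, -24.6, 6.1]
opening: -0.0003
finger_force: 12.6
```

The drawer stops hard at the same place, so it is fully shut. I retreat and hand in.

Emit:
apply_moves --commands '[{"translation": [0,-0.01,0],"yaw": 0},{"translation": [0,-0.05,0],"yaw": 0},{"translation": [0,-0.15,0],"yaw": 0},{"translation": [0,-0.3,0],"yaw": 0},{"translation": [0,-0.42,-0.05],"yaw": 0},{"translation": [0,-0.5,-0.15],"yaw": 0},{"translation": [0,-0.5,-0.3],"yaw": 0},{"translation": [0,-0.5,-0.4],"yaw": 0},{"translation": [0,-0.5,-0.4],"yaw": 0},{"translation": [0,-0.5,-0.4],"yaw": 0}]'

```text
time: 25.5
tool_pos: [0.4626, 0.0292, 0.1347]
tool_rot: [3.141, 0.004, 3.106]
ft_force: [0.0, -0.8, -0.9]
opening: 0.0
finger_force: 0.0
```

```bash
python3 -c "
from rig import *
capture('wrist'); print(spot_point('drawer_front','wrist')[:1]); print(job_done())"
```

```text
[{'at': [0.4699, 0.1797, 0.0378], 'p': 0.7}]
the job is handed in; nothing more can be done
None
```

I held the scanner square at the bar code from about 100 mm for over three seconds, laid it in the drawer, pushed the drawer shut to its stop and handed the job in at about 26 s; there was no read signal to confirm the scan, and the other items showed no measurable shift.

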